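# Turn the drill pack round in the bench charger and dial in the charge

## Task

The drill battery sits in the bench charger the wrong way round, and the charger is switched on. Turn the dial, which turns only while it is pushed in, back to its off stop; with it off, lift the pack out, turn it end for end and lower it fully home, without dropping it, so that its terminal tongue lies in the rear notch, where the contact blades are. Then turn the dial up by exactly four clicks from the stop and let it spring out, and leave the other things round the charger where they are.

Things in the scene. Friction and masses are not known exactly. Their poses are not given: they have to be found in the camera images.
- charger: Bench battery charger, fixed: grey steel case, 210 mm deep (x), 263 wide (y), deck 85 mm high. Origin: centre of its underside on the bench; x away from its front, y to its left, z up. Above a 38 mm front lip a panel slopes up at 28 degrees from level to the deck; on it the dial (right) and a black meter (left, 11 mm proud). A black cradle stands on the deck, left of the middle.
- dial (a joint): Angle of the dial, rad: 0 at the off stop (fully anticlockwise, facing the panel), growing clockwise to 4.71 at the other stop. A spring-and-ball detent clicks every 0.524 rad (30 degrees) and takes 0.15 N m to pass; let go, the dial snaps to the nearest click. Four clicks is 2.094. The thick mark on the panel is off, each thin mark one click more; a white line on the dial points to them.
- dial_grip (a point): Where to grip the dial: on its axis, 28.5 mm above the panel, at (-0.0742, -0.068, 0.0867) in the charger's frame; z points out of the panel along the axis, 28 degrees from vertical toward the charger's front; x and y turn with the dial (at off, x points up the slope). The dial is a round black fluted knob, 42 mm diameter, from 10 to 36 mm above the panel, on a 56 mm skirt; grip it at any angle.
- dial_press (a joint): How far the dial is pushed in along its axis, m: 0 out, 0.0045 fully in, against a spring of 5 N (out) to 9 N (in). Out, the dial is locked at its click and gives only 0.03 rad; pushed in 4 mm or more it turns freely from click to click, and must stay pushed in while it turns. Let go, it springs out and locks again.
- pack: Loose drill battery pack, 0.3 to 0.55 kg: black body 56 (x) x 70 (y) x 40 mm (z) with a yellow block 40 x 50 mm on it, 54 mm high in all. Origin: centre of its underside; z up. At its +y end a black terminal tongue, 20 mm wide, 12 high, with two brass strips, stands out 7.5 mm. At the start it sits in the cradle, tongue in the front notch, away from the contacts.
- pack_terminals (a point): On the pack: centre of the terminal tongue, at (0, 0.0405, 0.006) in the pack's frame.
- cradle_floor (a point): Centre of the cradle's floor, axes as the charger's; at (0.045, 0.055, 0.089) in its frame. Pocket 73 (x) by 59 mm (y): 1.5 mm play on each side of the pack. Walls 15 mm high, 9 thick, a 4 mm bevel at the inner upper edge; a notch 26 mm wide for the tongue in the middle of both end walls (+x, -x). The pack is home with its underside on this floor and its y axis along the charger's +x.
- cradle_contacts (a point): Where the tongue's centre must lie: in the rear (+x) notch, which has two brass contact blades, at (0.0855, 0.055, 0.095) in the charger's frame. The front (-x) notch is empty of metal.
- power_brick: Bystander: black power supply brick, 58 x 150 x 42 mm, lying right of the charger. Origin: centre of its underside. Leave it.
- nut_jar: Bystander: glass jar of nuts with a tin lid, 75 mm diameter, 90 mm high, standing left of the charger. Origin: centre of its underside. Leave it.
- tape_measure: Bystander: yellow and black tape measure, 37 x 85 x 61 mm, standing left of the charger in front of the jar. Origin: centre of its underside. Leave it.
There are look-alikes about, which are no part of the job. Leave any pink or turquoise look-alike of the pack alone.

How it is judged:
By the outcome, as a careful person would: the job done as asked, in the order asked, and still so for the second after the job is handed in, with the robot touching nothing.
It also fails if it takes over 61 s, if anything falls off the work surface, if the arm or the gripper's body presses on something with over 40 N, if the wrist force passes 120 N, or if a joint passes its speed limit or range.

## Robot

A 6-joint arm with a two-finger parallel gripper is mounted at the origin on a cart in front of the work surface, level with it; the furniture and walls round the work are solid. World frame = base frame: x ahead of the robot, y to its left, z up, the work surface at z = 0. Lengths are in mm, angles in rad, forces in N, time in s.
With the tool pointing down it reaches from about 400 to 925 mm from the base axis. Payload 3.4 kg.
Tool frame: the origin (TCP) lies at the very end of the fingers, on their centre line; the grasp point (between the pads) lies 19 mm behind it; z points along the fingers, y is the line along which they close (so a half turn about z gives the same grasp; the last joint's range is limited). The gripper opens to 85 mm and grips with 20 to 120 N. Pads are 22 mm wide; open, the fingers measure 114 mm over their backs; the gripper's body (76 mm by 85 mm) begins 54 mm behind the grasp point. The pads swing forward as they close: fully open they stand 13 mm farther back than shut.
Start: joints at [-0.073, 0.307, 1.506, -0, 1.328, -0.073], TCP at [575.005, -0.025, 231.305] pointing down, gripper open.
Joint ranges: [-3.12, 3.12], [-1.05, 2.28], [0.14, 2.33], [-1.42, 4.57], [0.1, 2.73], [-2.68, 2.68]. Speed limits (rad/s): [2.57, 2.57, 3.14, 3.14, 3.14, 3.14].

## Interface

Orientations are given as a unit quaternion [x, y, z, w].
In Python, from workcell import env gives the robot as it stands. The module is installed in compiled form; this text tells all that it offers.
- The arm moves only by the shell command python3 -m crank 'ROWS' [OPENING] [FORCE]. ROWS is a JSON object whose one key "commands" holds a list of rows, each an object of numbers: "tx", "ty", "tz": the shift along the tool's x, y, z in cm; "wx", "wy", "wz": the turn, a rotation vector about the tool's x, y, z in degrees. A call has 1 to 5 rows; each row is the pose to reach, as a shift and turn from the pose commanded when the call began, along the tool's axes at that moment; what a row does not reach only later rows make up. A row lasts 1/10 s, in which the tool goes at most 50 mm and 8.59 degrees, less where a joint would pass 70% of its speed; a pose out of reach is approached as far as the arm can. A call with a gripper value outside its range is refused whole. OPENING is the finger opening in cm, from 0 to 8.54, set as the call begins (- or left out, the last holds). The fingers move at their own pace and stop on an object; FORCE is the grip in N (left out, the last holds). Time passes only in rows, so rows that repeat a pose let the fingers close. It gives the time, the measured TCP pose, the force, the opening and the grip force at its end, in the units of the state.
- env.read_state(): the state, without advancing time (a new reading comes with each control period).
- env.snapshot(name): name is "scene" or "side" or "wrist"; returns a dict with "pixels" (420x560x3 uint8, red, green, blue), "depth" (420x560 float32, mm along the optical axis (not along the pixel's ray), 0 where there is no reading), "intrinsics" (3x3 intrinsics, pixels), "origin" and "rotation" of the camera in the world. Camera axes: x right, y up, looking along -z (the intrinsics and any distortion apply to the point x, -y, -z); pixel columns grow to the right and rows downward; lengths in mm; the calibration is good to about 2 mm. A picture is of the moment at which its call begins.
- env.finish_job(): hands the job in; it is judged then, once.
The state is a dict: "clock": time; "q": joint angles; "joint_velocities": joint speeds; "joint_torque": joint torques, N m; "ee_pos": TCP position; "tcp_rot": TCP orientation; "wrist_force": force on the tool from outside, world axes, zero at the start; "ft_torque": the same for the moment, N m; "grip_width": finger opening in mm; "finger_force": force on a finger pad.
Only numpy, scipy, OpenCV 4.12 (cv2) and the standard library are available. Lean on these libraries where they do the work, as an engineer would, in place of code of your own. Each camera call takes 0.05 s, during which the arm holds its last target. There are 200 camera calls.

## Working session

There is one attempt and no reset: what is moved stays moved. The work goes in short steps, Python scripts to look and compute and a shell command to move; the robot and the scene stay as the last step left them, time stands still between calls to the robot, and variables do not carry over. Pictures are saved under pics/ and viewed, at most 10 in all, crops included, and the job is handed in when it is done.

```bash
mkdir -p pics
cat > h.py <<'E'
import numpy as np, cv2
from workcell import env
from scipy.spatial.transform import Rotation as R
def snap(n,f=None):
    s=env.snapshot(n)
    if f: cv2.imwrite('pics/'+f,s['pixels'][:,:,::-1])
    return s
def cloud(s):
    K=np.array(s['intrinsics']);d=s['depth'];v,u=np.mgrid[:d.shape[0],:d.shape[1]]
    p=np.stack([(u-K[0,2])/K[0,0]*d,-(v-K[1,2])/K[1,1]*d,-d],-1)
    w=p@np.array(s['rotation']).T+np.array(s['origin']); w[d==0]=np.nan
    return w
def ray(s,u,v,z):
    K=np.array(s['intrinsics']);c=np.array([(u-K[0,2])/K[0,0],-(v-K[1,2])/K[1,1],-1])
    d=np.array(s['rotation'])@c;o=np.array(s['origin']);return o+d*(z-o[2])/d[2]
E
python3 - <<'E'
from h import *
print(env.read_state())
a=[]
for n in("scene","side","wrist"):
    s=snap(n);np.savez(n+'.npz',**s);a.append(s['pixels']);print(n,s['origin'],np.array(s['rotation']).round(3).tolist(),np.array(s['intrinsics']).tolist())
    cv2.imwrite(f'pics/{n}0.png',s['pixels'][:,:,::-1])
E
```

```text
{'clock': 0.0, 'q': array([-7.35241574e-02,  3.07531462e-01,  1.50767854e+00,  2.37356938e-06,
        1.32838568e+00, -7.34936441e-02]), 'joint_velocities': array([-1.71299706e-03,  9.03300657e-04,  4.33906433e-05, -1.75136313e-03,
        6.31736221e-04, -6.39181042e-04]), 'joint_torque': array([-2.40806599e-03, -4.57556927e+01, -2.51919490e+01, -3.95127336e-04,
        1.32516641e-02, -2.41733758e-06]), 'ee_pos': array([5.74302403e+02, 1.38254892e-02, 2.30402881e+02]), 'tcp_rot': array([ 7.07117417e-01,  7.07095436e-01, -6.53381688e-04, -7.59027013e-04]), 'wrist_force': array([-0.09923462,  0.2872723 ,  0.32358963]), 'ft_torque': array([ 0.06019326, -0.01562474, -0.05440374]), 'finger_force': 0.0, 'grip_width': 85.08539727729625}
scene [-176.59435988 -572.22528     838.43775117] [0.4, -0.193, -0.38, 0.811] [[532.6971881772608, 0.0, 276.6022399806754], [0.0, 532.6971881772608, 205.1755640862403], [0.0, 0.0, 1.0]]
side [320.93581194 797.02177251 811.565995  ] [-0.071, 0.391, 0.899, -0.185] [[397.5716051960078, 0.0, 281.54791689965776], [0.0, 397.5716051960078, 201.60727365040762], [0.0, 0.0, 1.0]]
wrist [574.95728845  74.16963138 372.33539341] [-0.147, 0.002, -0.0, 0.989] [[294.0616098975751, 0.0, 279.2201212567597], [0.0, 294.0616098975751, 207.44298054863285], [0.0, 0.0, 1.0]]
```

View pics/scene0.png

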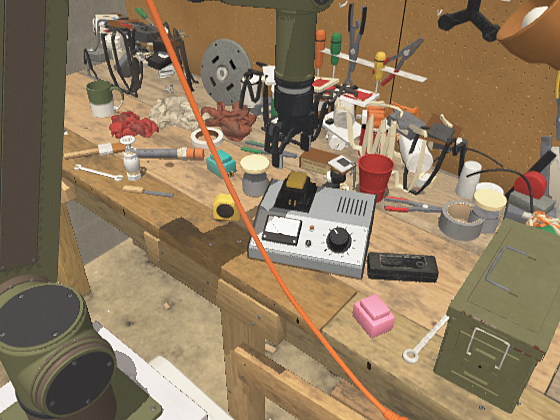

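View pics/wrist0.png

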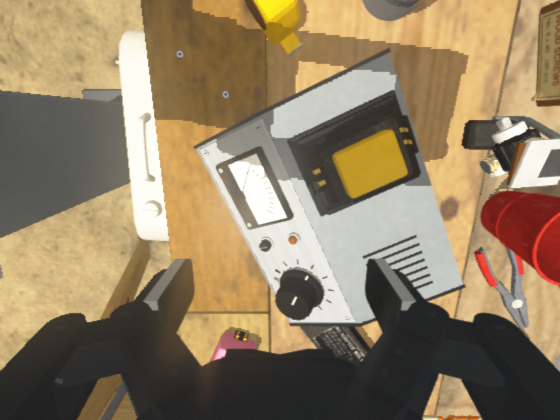

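The yellow pack block is at wrist (372,165) and scene (293,183). Things that could be mistaken for it are the pink block at scene (375,315), the turquoise block at (220,162) and the tape measure at (225,207). I choose the yellow-on-black pack in the cradle. The dial is at wrist (300,292) and scene (338,240).

```bash
sed -i "s/np.array(s\['rotation'\])/R.from_quat(s['rotation']).as_matrix()/g" h.py
python3 - <<'E'
from h import *
W={}
for n in("scene","side","wrist"):
    s=dict(np.load(n+'.npz'));w=cloud(s);px=s['pixels'].astype(int);W[n]=w
    hsv=cv2.cvtColor(s['pixels'],cv2.COLOR_RGB2HSV)
    box=(w[...,0]>400)&(w[...,0]<900)&(w[...,1]>-250)&(w[...,1]<250)
    grey=(hsv[...,1]<60)&(hsv[...,2]>80)
    m=box&grey&(abs(w[...,2]-85)<4)
    k,l,st,c=cv2.connectedComponentsWithStats(cv2.morphologyEx(m.astype(np.uint8),cv2.MORPH_CLOSE,np.ones((9,9))))
    if k>1:
        i=1+st[1:,4].argmax();mm=m&(l==i);p=w[mm]
        print(n,'deck',mm.sum(),np.median(p[:,2]),cv2.minAreaRect(p[:,:2].astype(np.float32)))
    # sloped+deck outline
    m=box&grey&(w[...,2]>30)&(w[...,2]<92)
    k,l,st,c=cv2.connectedComponentsWithStats(cv2.morphologyEx(m.astype(np.uint8),cv2.MORPH_CLOSE,np.ones((9,9))))
    i=1+st[1:,4].argmax();p=w[m&(l==i)];print('  case',len(p),cv2.minAreaRect(p[:,:2].astype(np.float32)))
    m=box&(hsv[...,0]>15)&(hsv[...,0]<32)&(hsv[...,1]>130)&(hsv[...,2]>80)&(w[...,2]>132)&(w[...,2]<155)
    p=w[m]
    if len(p)>5: print('  yellow',len(p),np.median(p[:,2]),cv2.minAreaRect(p[:,:2].astype(np.float32)),np.median(p,0))
w=W['wrist']
for uv in [(205,150),(388,50),(463,288),(292,322),(300,290),(372,165)]:
    print(uv,w[uv[1],uv[0]].round(1))
s=dict(np.load('wrist.npz'));cv2.imwrite('pics/crop.png',cv2.resize(s['pixels'][20:350,180:480,::-1],None,fx=1.8,fy=1.8))
E
```

```text
scene deck 2892 84.80535805890179 ((650.8728637695312, -17.485458374023438), (165.66641235351562, 259.04156494140625), 24.916343688964844)
  case 7635 ((678.4378051757812, -5.887451171875), (404.2887878417969, 355.29833984375), 46.05420684814453)
  yellow 269 142.3338440545457 ((644.1099853515625, 37.599178314208984), (54.16796875, 39.30792236328125), 25.81433868408203) [638.97287554  34.50509598 142.33384405]
side deck 775 84.30991063356043 ((649.310791015625, -5.02685546875), (156.44126892089844, 228.7425537109375), 26.103965759277344)
  case 1658 ((629.09619140625, -29.047744750976562), (211.47378540039062, 258.730224609375), 24.98641014099121)
  yellow 194 141.88519228953908 ((645.7360229492188, 42.414798736572266), (49.393516540527344, 37.62854766845703), 27.20698356628418) [643.00134466  48.53909872 141.88519229]
wrist deck 20496 84.14920979949139 ((654.7510375976562, -18.493392944335938), (154.4116973876953, 262.3602294921875), 24.972232818603516)
  case 31735 ((648.6912231445312, -73.49290466308594), (211.96551513671875, 356.9356384277344), 24.927108764648438)
  yellow 3233 141.9538506614199 ((646.9498901367188, 38.44511413574219), (50.247562408447266, 40.265777587890625), 25.47941780090332) [645.69236122  39.69527401 141.95385066]
(205, 150) [492.6  40.5  46. ]
(388, 50) [669.3 130.8  85.9]
(463, 288) [ 839.7 -161.9   -1.9]
(292, 322) [ 590.7 -186.6   41.2]
(300, 290) [ 596.5 -105.4   91.9]
(372, 165) [646.7  38.9 142.8]
```

View pics/crop.png

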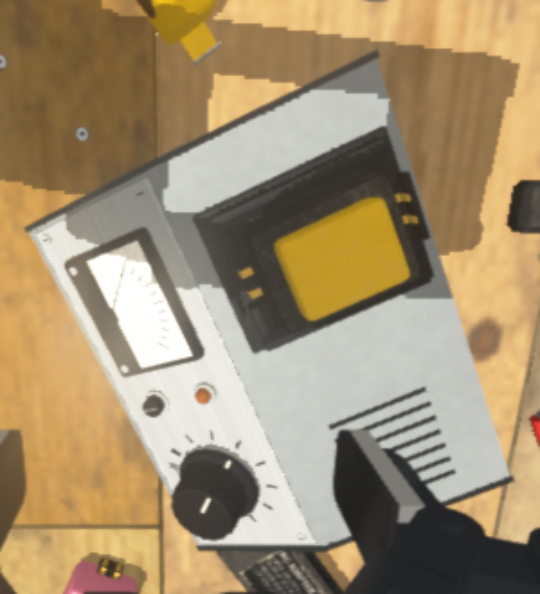

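The crop shows the yellow-on-black pack at (345,258), its brass tongue strips at the front (250,283) and the contact blades at the rear (405,208). The dial is at (215,493). I'll go above the dial along its axis.

```bash
cat >> h.py <<'E'
import sys
YAW=np.radians(25.0); O=np.array([629.3,-30.2,0])
C=R.from_euler('z',YAW)
def cw(p): return C.apply(p)+O
S,Co=np.sin(np.radians(28)),np.cos(np.radians(28))
N=C.apply([-S,0,Co])
def frame(z,ydir,roll=0):
    z=z/np.linalg.norm(z);y=ydir-z*(ydir@z);y/=np.linalg.norm(y)
    return R.from_matrix(np.stack([np.cross(y,z),y,z],1))*R.from_euler('z',roll,degrees=True)
def goal(p,F):
    s=env.read_state();T=R.from_quat(s['tcp_rot'])
    print('t[cm]',(T.inv().apply(p-s['ee_pos'])/10).round(2),'w[deg]',np.degrees((T.inv()*F).as_rotvec()).round(2),'clock',s['clock'],'q',s['q'].round(2),'F',s['wrist_force'].round(1))
DG=np.array([-74.2,-68,86.7])
def dialF(roll=0): return frame(-N,C.apply([1,0,0]),roll)
E
python3 - <<'E'
from h import *
print(cw(DG)); goal(cw(DG)+N*80,dialF(0))
E
```

```text
[ 590.790004   -123.18720454   86.7       ]
t[cm] [-13.91  -1.76   7.33] w[deg] [-27.64   6.08 -24.5 ] clock 0.15 q [-0.07  0.31  1.51 -0.    1.33 -0.07] F [-0.1 -0.2 -0.2]
```

```bash
python3 -m crank '{"commands":[{"tx":-13.9,"ty":-1.8,"tz":7.3,"wx":-27.6,"wy":6.1,"wz":-24.5},{"tx":-13.9,"ty":-1.8,"tz":7.3,"wx":-27.6,"wy":6.1,"wz":-24.5},{"tx":-13.9,"ty":-1.8,"tz":7.3,"wx":-27.6,"wy":6.1,"wz":-24.5},{"tx":-13.9,"ty":-1.8,"tz":7.3,"wx":-27.6,"wy":6.1,"wz":-24.5},{"tx":-13.9,"ty":-1.8,"tz":7.3,"wx":-27.6,"wy":6.1,"wz":-24.5}]}'
python3 - <<'E'
from h import *
goal(cw(DG)+N*80,dialF(0))
s=snap('wrist','w1.png');np.savez('w1.npz',**s);print(s['origin'],s['rotation'])
E
```

```text
clock: 0.65
ee_pos: [557.1, -133.1, 159.1]
tcp_rot: [0.554, 0.807, 0.175, 0.103]
wrist_force: [-0.2, 0.2, -0.1]
grip_width: 85.2
finger_force: 0.0
t[cm] [-0.55 -0.29  0.04] w[deg] [-4.53  0.1  -3.93] clock 0.65 q [-0.52  0.27  1.87  0.47  0.82 -1.18] F [-0.2  0.2 -0.1]
[478.93016709 -88.18450705 291.2072442 ] [-0.09117193 -0.22032661  0.14786377  0.95983341]
```

View pics/w1.png

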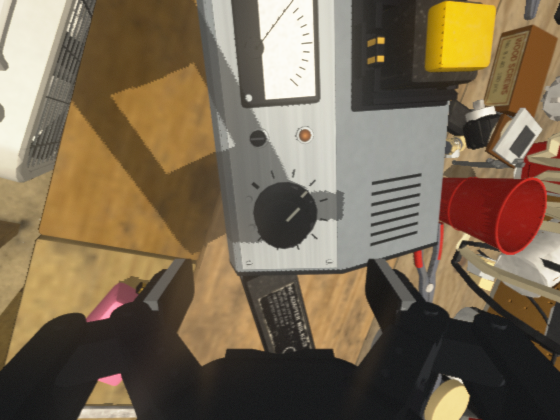

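The dial is at wrist (285,215) and its white line points up and to the right, towards (303,195). The printed marks around it need a rectified close view.

```bash
cat >> h.py <<'E'
def rect(s,h,half=45,k=5):
    g=np.arange(-half,half,1/k);X,Y=np.meshgrid(g,g)  # X right=-charger y, Y down = down slope
    up=C.apply([Co,0,S]);rt=C.apply([0,-1,0]);c=cw(DG)+N*(h-28.5)
    P=c+X[...,None]*rt-Y[...,None]*up
    q=R.from_quat(s['rotation']).inv().apply((P-s['origin']).reshape(-1,3));K=s['intrinsics']
    u=K[0,2]+K[0,0]*q[:,0]/-q[:,2];v=K[1,2]+K[1,1]*-q[:,1]/-q[:,2]
    return cv2.remap(s['pixels'][:,:,::-1].copy(),u.reshape(X.shape).astype(np.float32),v.reshape(X.shape).astype(np.float32),1)
E
python3 - <<'E'
from h import *
s=dict(np.load('w1.npz'))
a=rect(s,0,45,4.4);b=rect(s,36,45,4.4)
for i in(a,b): cv2.drawMarker(i,(198,198),(0,0,255),0,10,1)
cv2.imwrite('pics/r1.png',np.hstack([a,b]))
g=cv2.cvtColor(b,6).astype(int);g[((np.mgrid[:396,:396]-198)**2).sum(0)>(19*4.4)**2]=0
v,u=np.where(g>120);print(len(u),u.min(),u.max(),v.min(),v.max(),cv2.minAreaRect(np.stack([u,v],1).astype(np.float32)))
w=cloud(s);q=(w-cw(DG));h=q@N; r=q@np.stack([C.apply([0,-1,0]),C.apply([Co,0,S])],1)
m=(abs(h-7.5)<3)&(np.hypot(r[...,0],r[...,1])<35);print('knob top: right,up',m.sum(),cv2.minEnclosingCircle(r[m].astype(np.float32)),np.median(h[m]))
goal(cw(DG)+N*80,dialF(0))
E
```

```text
307 141 182 143 185 ((162.25001525878906, 164.25001525878906), (57.27565002441406, 5.656853675842285), 45.0)
knob top: right,up 2085 ((0.12965083122253418, -0.8266372680664062), 21.631855010986328) 7.795171053254837
t[cm] [-0.56 -0.01 -0.02] w[deg] [-4.56 -0.   -3.68] clock 0.7 q [-0.53  0.27  1.87  0.47  0.82 -1.19] F [-1.5 -1.9 -1.3]
```

View pics/r1.png

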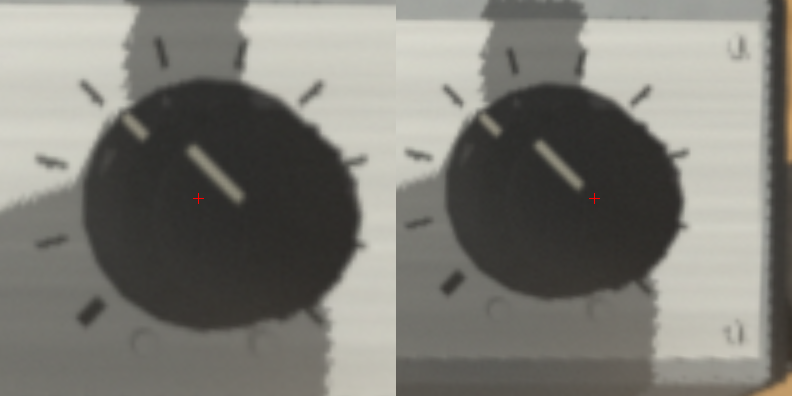

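The thick off mark is at lower left (90,312 in the left half). The white line points to the upper-left mark (90,92), so the dial stands 3 clicks (90°) up from off. The knob centre lies within 1 mm of the prediction. I'll roll the tool +90° while clear of the dial, so that it can then turn back 90°.

```bash
python3 -m crank '{"commands":[{"tx":-0.56,"wx":-4.56,"wz":-3.7},{"tx":-0.56,"wx":-4.56,"wz":-3.7}]}' 6.0 60 >/dev/null
python3 -m crank '{"commands":[{"wz":42},{"wz":42},{"wz":42},{"wz":42},{"wz":42}]}' >/dev/null
python3 -m crank '{"commands":[{"wz":42},{"wz":42},{"wz":42},{"wz":42},{"wz":42}]}'
python3 - <<'E'
from h import *
DG=DG+[-.4,0,-.2]
goal(cw(DG)+N*80,dialF(90)); goal(cw(DG)+N*(-15),dialF(90))
E
```

```text
t[cm] [-0.56 -0.05 -0.02] w[deg] [-3.55  3.55 86.27] clock 0.7 q [-0.53  0.27  1.87  0.47  0.82 -1.19] F [-1.5 -1.9 -1.3]
t[cm] [-0.54  0.71  9.45] w[deg] [-3.55  3.55 86.27] clock 0.7 q [-0.53  0.27  1.87  0.47  0.82 -1.19] F [-1.5 -1.9 -1.3]invalid input
invalid input
invalid input
```

```bash
python3 -m crank '{"commands":[{"tx":-0.5,"ty":0,"tz":0,"wx":-4.6,"wy":0,"wz":-3.7},{"tx":-0.5,"ty":0,"tz":0,"wx":-4.6,"wy":0,"wz":-3.7}]}' 6.0 60 >/dev/null
python3 -m crank '{"commands":[{"tx":0,"ty":0,"tz":0,"wx":0,"wy":0,"wz":42},{"tx":0,"ty":0,"tz":0,"wx":0,"wy":0,"wz":42},{"tx":0,"ty":0,"tz":0,"wx":0,"wy":0,"wz":42},{"tx":0,"ty":0,"tz":0,"wx":0,"wy":0,"wz":42},{"tx":0,"ty":0,"tz":0,"wx":0,"wy":0,"wz":42}]}' >/dev/null
python3 -m crank '{"commands":[{"tx":0,"ty":0,"tz":0,"wx":0,"wy":0,"wz":42},{"tx":0,"ty":0,"tz":0,"wx":0,"wy":0,"wz":42},{"tx":0,"ty":0,"tz":0,"wx":0,"wy":0,"wz":42},{"tx":0,"ty":0,"tz":0,"wx":0,"wy":0,"wz":42},{"tx":0,"ty":0,"tz":0,"wx":0,"wy":0,"wz":42}]}'
python3 - <<'E'
from h import *
DG=DG+[-.4,0,-.2]
goal(cw(DG)+N*80,dialF(90)); goal(cw(DG)+N*(-15),dialF(90))
E
```

```text
clock: 1.9
ee_pos: [560.1, -135.2, 160.2]
tcp_rot: [0.937, 0.253, 0.237, -0.041]
wrist_force: [0.7, 0.4, 1.1]
grip_width: 60.1
finger_force: 0.0
t[cm] [-0.61  0.15  0.04] w[deg] [0.02 0.11 5.26] clock 1.9 q [-0.57  0.27  1.91  0.6   0.78  0.08] F [0.7 0.4 1.1]
t[cm] [-0.59  0.15  9.54] w[deg] [0.02 0.11 5.26] clock 1.9 q [-0.57  0.27  1.91  0.6   0.78  0.08] F [0.7 0.4 1.1]
```

```bash
python3 -m crank '{"commands":[{"tx":-0.6,"ty":0.15,"tz":3,"wx":0,"wy":0,"wz":5.2},{"tx":-0.6,"ty":0.15,"tz":6,"wx":0,"wy":0,"wz":5.2},{"tx":-0.6,"ty":0.15,"tz":8,"wx":0,"wy":0,"wz":5.2},{"tx":-0.6,"ty":0.15,"tz":8,"wx":0,"wy":0,"wz":5.2}]}' >/dev/null
python3 - <<'E'
from h import *
DG=DG+[-.4,0,-.2]
goal(cw(DG)+N*(-16),dialF(90))
s=snap('wrist');np.savez('w2.npz',**s)
b=rect(s,36,60,4);cv2.imwrite('pics/r2.png',np.hstack([b,cv2.resize(s['pixels'][:,:,::-1],(320,240)) if 0 else b]))
cv2.imwrite('pics/w2.png',s['pixels'][:,:,::-1])
E
```

```text
t[cm] [0.1  0.12 1.41] w[deg] [-0.19  0.2   0.39] clock 2.3 q [-0.51  0.41  1.95  0.72  0.62  0.05] F [-0.1 -0.5  0.2]
```

View pics/w2.png

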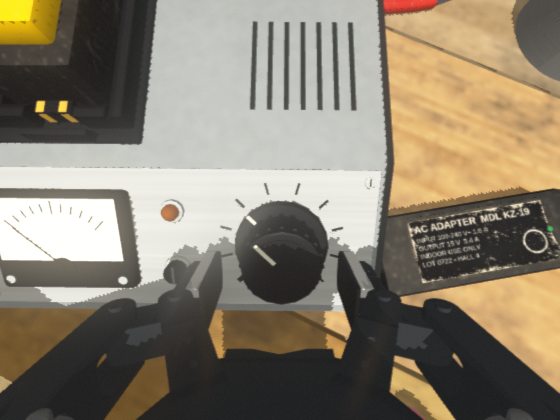

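The fingers at columns 205 and 350 straddle the knob at (282,250), centred. I'll go down and close on it.

```bash
python3 -m crank '{"commands":[{"tx":0.1,"ty":0.1,"tz":0.7,"wx":0,"wy":0,"wz":0},{"tx":0.1,"ty":0.1,"tz":1.4,"wx":0,"wy":0,"wz":0},{"tx":0.1,"ty":0.1,"tz":1.4,"wx":0,"wy":0,"wz":0}]}' >/dev/null
python3 -m crank '{"commands":[{"tx":0,"ty":0,"tz":0,"wx":0,"wy":0,"wz":0},{"tx":0,"ty":0,"tz":0,"wx":0,"wy":0,"wz":0},{"tx":0,"ty":0,"tz":0,"wx":0,"wy":0,"wz":0},{"tx":0,"ty":0,"tz":0,"wx":0,"wy":0,"wz":0},{"tx":0,"ty":0,"tz":0,"wx":0,"wy":0,"wz":0}]}' 3.5 50
python3 - <<'E'
from h import *
DG=DG+[-.4,0,-.2]
goal(cw(DG)+N*(-16),dialF(90))
E
```

```text
clock: 3.15
ee_pos: [596.1, -120.5, 75.0]
tcp_rot: [0.946, 0.214, 0.236, -0.052]
wrist_force: [-2.8, 5.4, 4.7]
grip_width: 40.4
finger_force: 50.3
t[cm] [-0.02  0.02  0.29] w[deg] [-0.11  0.    0.48] clock 3.15 q [-0.51  0.43  1.95  0.75  0.59  0.02] F [-2.8  5.4  4.7]
```

```bash
python3 -m crank '{"commands":[{"tx":0,"ty":0,"tz":0.3,"wx":0,"wy":0,"wz":0},{"tx":0,"ty":0,"tz":0.6,"wx":0,"wy":0,"wz":0},{"tx":0,"ty":0,"tz":0.6,"wx":0,"wy":0,"wz":0}]}'
python3 - <<'E'
from h import *
s=env.read_state();print('axial',s['wrist_force']@N); DG=DG+[-.4,0,-.2]
goal(cw(DG)+N*(-16),dialF(90))
E
```

```text
clock: 3.45
ee_pos: [597.9, -119.7, 71.6]
tcp_rot: [0.946, 0.215, 0.237, -0.052]
wrist_force: [-15.2, 1.4, 21.7]
grip_width: 40.5
finger_force: 52.6
axial 25.362806600825362
t[cm] [-0.03  0.01 -0.11] w[deg] [-0.04 -0.05  0.54] clock 3.45 q [-0.5   0.44  1.95  0.76  0.59  0.01] F [-15.2   1.4  21.7]
```

```bash
python3 -m crank '{"commands":[{"tx":0,"ty":0,"tz":0,"wx":0,"wy":0,"wz":-8},{"tx":0,"ty":0,"tz":0,"wx":0,"wy":0,"wz":-16},{"tx":0,"ty":0,"tz":0,"wx":0,"wy":0,"wz":-24},{"tx":0,"ty":0,"tz":0,"wx":0,"wy":0,"wz":-32},{"tx":0,"ty":0,"tz":0,"wx":0,"wy":0,"wz":-40}]}'
cat > st.py <<'E'
from h import *
s=env.read_state();print('axial',s['wrist_force']@N,'torque',s['ft_torque']@N); DG=DG+[-.4,0,-.2]
goal(cw(DG)+N*(-20),dialF(0))
E
python3 st.py
```

```text
clock: 3.95
ee_pos: [597.8, -119.7, 71.5]
tcp_rot: [0.814, 0.527, 0.24, 0.033]
wrist_force: [-15.8, 0.6, 23.5]
grip_width: 40.2
finger_force: 52.5
axial 27.30560554099423 torque -0.1401614883576147
t[cm] [-0.03 -0.    0.29] w[deg] [ 3.000e-02 -6.000e-02 -4.915e+01] clock 3.95 q [-0.5   0.44  1.95  0.76  0.59 -0.69] F [-15.8   0.6  23.5]
```

```bash
python3 -m crank '{"commands":[{"tx":0,"ty":0,"tz":0,"wx":0,"wy":0,"wz":-8},{"tx":0,"ty":0,"tz":0,"wx":0,"wy":0,"wz":-16},{"tx":0,"ty":0,"tz":0,"wx":0,"wy":0,"wz":-24},{"tx":0,"ty":0,"tz":0,"wx":0,"wy":0,"wz":-32},{"tx":0,"ty":0,"tz":0,"wx":0,"wy":0,"wz":-40}]}' >/dev/null
python3 st.py
python3 -m crank '{"commands":[{"tx":0,"ty":0,"tz":0,"wx":0,"wy":0,"wz":-5},{"tx":0,"ty":0,"tz":0,"wx":0,"wy":0,"wz":-10},{"tx":0,"ty":0,"tz":0,"wx":0,"wy":0,"wz":-13},{"tx":0,"ty":0,"tz":0,"wx":0,"wy":0,"wz":-13}]}'
python3 st.py
```

```text
axial 28.11326122825892 torque 0.04213059972793096
t[cm] [-0.02 -0.01  0.29] w[deg] [ 0.04 -0.05 -9.14] clock 4.45 q [-0.5   0.44  1.95  0.76  0.59 -1.39] F [-16.7   0.6  23.9]
clock: 4.85
ee_pos: [598.4, -120.6, 71.4]
tcp_rot: [0.496, 0.834, 0.2, 0.137]
wrist_force: [-12.8, -0.6, 19.3]
grip_width: 40.5
finger_force: 52.6
axial 22.6054444116507 torque -0.22207541900403138
t[cm] [ 0.09 -0.03  0.27] w[deg] [0.06 0.07 3.52] clock 4.85 q [-0.5   0.44  1.95  0.76  0.58 -1.61] F [-12.8  -0.6  19.3]
```

```bash
python3 -m crank '{"commands":[{"tx":0,"ty":0,"tz":0,"wx":0,"wy":0,"wz":3},{"tx":0,"ty":0,"tz":-0.3,"wx":0,"wy":0,"wz":3},{"tx":0,"ty":0,"tz":-0.6,"wx":0,"wy":0,"wz":3}]}' >/dev/null
python3 -m crank '{"commands":[{"tx":0,"ty":0,"tz":0,"wx":0,"wy":0,"wz":0},{"tx":0,"ty":0,"tz":0,"wx":0,"wy":0,"wz":0},{"tx":0,"ty":0,"tz":-3,"wx":0,"wy":0,"wz":0},{"tx":0,"ty":0,"tz":-7,"wx":0,"wy":0,"wz":0},{"tx":0,"ty":0,"tz":-7,"wx":0,"wy":0,"wz":0}]}' 6.0 
python3 st.py
python3 - <<'E'
from h import *
s=snap('wrist');np.savez('w3.npz',**s)
cv2.imwrite('pics/r3.png',np.hstack([rect(s,0,45,4.4),rect(s,36,45,4.4)]))
E
```

```text
clock: 5.65
ee_pos: [568.9, -138.6, 140.2]
tcp_rot: [0.518, 0.82, 0.203, 0.135]
wrist_force: [1.1, -0.4, 0.3]
grip_width: 60.0
finger_force: 0.0
axial -0.09340927627602477 torque 0.024633752186351908
t[cm] [ 0.54 -0.25  7.95] w[deg] [0.19 0.47 0.59] clock 5.65 q [-0.57  0.31  1.92  0.63  0.73 -1.45] F [ 1.1 -0.4  0.3]
```

View pics/r3.png

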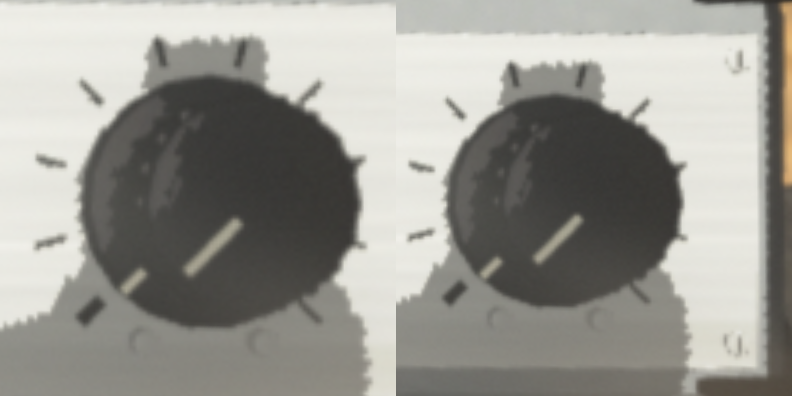

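The white line now points at the thick off mark, so the dial is at its stop. Next, the pack.

```bash
cat >> h.py <<'E'
PK=cw(np.array([45,55,89.]))
DN=np.array([0,0,-1.])
def packF(sgn): return frame(DN,C.apply([0,sgn,0]))  # +1 : alpha 115
E
python3 - <<'E'
from h import *
print(PK);goal(PK+[0,0,111],packF(1))
E
```

```text
[646.83984602  38.66475007  89.        ]
t[cm] [12.56 15.84  1.36] w[deg] [ 21.63  22.43 -87.57] clock 5.7 q [-0.57  0.31  1.92  0.63  0.73 -1.45] F [-0.6 -0.2  0.3]
```

```bash
python3 -m crank '{"commands":[{"tx":0,"ty":0,"tz":-4,"wx":2,"wy":2,"wz":-8},{"tx":3,"ty":4,"tz":-4,"wx":4,"wy":4,"wz":-16},{"tx":6,"ty":8,"tz":-3,"wx":6,"wy":6,"wz":-24},{"tx":9,"ty":12,"tz":-1,"wx":8,"wy":8,"wz":-32},{"tx":12.5,"ty":15.8,"tz":1.3,"wx":10,"wy":10,"wz":-40}]}' 8.5
python3 - <<'E'
from h import *
goal(PK+[0,0,111],packF(1))
E
```

```text
clock: 6.2
ee_pos: [642.4, 30.5, 199.0]
tcp_rot: [0.195, 0.971, 0.118, 0.079]
wrist_force: [-0.0, -0.2, -0.2]
grip_width: 84.8
finger_force: 0.0
t[cm] [-0.09  0.92  0.16] w[deg] [ 11.61  12.09 -47.34] clock 6.2 q [-0.15  0.34  1.58  0.26  1.06 -1.43] F [-0.  -0.2 -0.2]
```

```bash
python3 -m crank '{"commands":[{"tx":-0.1,"ty":0.9,"tz":0.1,"wx":11.6,"wy":12.1,"wz":-47.3},{"tx":-0.1,"ty":0.9,"tz":0.1,"wx":11.6,"wy":12.1,"wz":-47.3},{"tx":-0.1,"ty":0.9,"tz":0.1,"wx":11.6,"wy":12.1,"wz":-47.3},{"tx":-0.1,"ty":0.9,"tz":0.1,"wx":11.6,"wy":12.1,"wz":-47.3},{"tx":-0.1,"ty":0.9,"tz":0.1,"wx":11.6,"wy":12.1,"wz":-47.3}]}' >/dev/null
python3 - <<'E'
from h import *
goal(PK+[0,0,111],packF(1))
E
```

```text
t[cm] [-0.2   0.01 -0.15] w[deg] [ 1.83  1.53 -6.7 ] clock 6.7 q [-0.03  0.42  1.41  0.04  1.3  -1.93] F [-0.8 -0.7 -1. ]
```

```bash
python3 -m crank '{"commands":[{"tx":-0.2,"ty":0,"tz":-0.1,"wx":1.8,"wy":1.5,"wz":-6.7},{"tx":-0.2,"ty":0,"tz":-0.1,"wx":1.8,"wy":1.5,"wz":-6.7},{"tx":-0.2,"ty":0,"tz":-0.1,"wx":1.8,"wy":1.5,"wz":-6.7}]}' >/dev/null
cat > look.py <<'E'
from h import *
s=snap('wrist');w=cloud(s);hsv=cv2.cvtColor(s['pixels'],cv2.COLOR_RGB2HSV)
m=(hsv[...,0]>15)&(hsv[...,0]<32)&(hsv[...,1]>130)&(hsv[...,2]>80)&(abs(w[...,0]-647)<80)&(abs(w[...,1]-39)<80)&(w[...,2]>110)
p=w[m];top=np.percentile(p[:,2],80);p=p[abs(p[:,2]-top)<2.5]
r=cv2.minAreaRect(p[:,:2].astype(np.float32));print('yellow',len(p),np.median(p[:,2]),r)
cv2.imwrite('pics/'+sys.argv[1],s['pixels'][:,:,::-1])
E
python3 look.py w4.png
python3 - <<'E'
from h import *
goal(PK+[0,0,111],packF(1))
goal(PK+[0,0,18],packF(1))
E
```

```text
yellow 3275 141.960617952922 ((646.6176147460938, 38.10890197753906), (49.18911361694336, 38.8172607421875), 25.964723587036133)
t[cm] [-0.09  0.    0.02] w[deg] [ 0.12  0.12 -0.48] clock 7.05 q [-0.01  0.43  1.39  0.    1.32 -2.01] F [0.2 0.3 0. ]
t[cm] [-0.07 -0.02  9.32] w[deg] [ 0.12  0.12 -0.48] clock 7.05 q [-0.01  0.43  1.39  0.    1.32 -2.01] F [0.2 0.3 0. ]
```

View pics/w4.png

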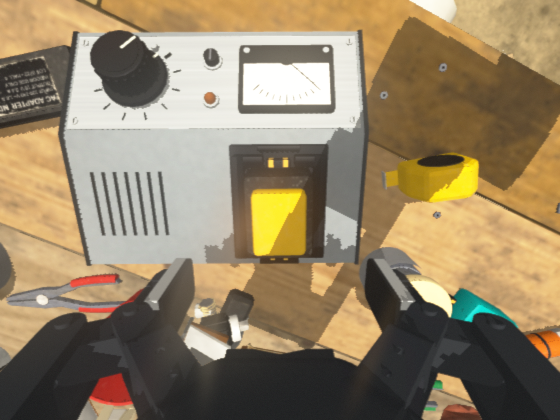

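The pack's yellow block is at (278,220), midway between the fingers, with the tongue at the front (278,163). The jar lid (90 mm) stays below the fingertips. I'll go down and grip.

```bash
python3 -m crank '{"commands":[{"tx":-0.07,"ty":0,"tz":3,"wx":0,"wy":0,"wz":-0.5},{"tx":-0.07,"ty":0,"tz":6,"wx":0,"wy":0,"wz":-0.5},{"tx":-0.07,"ty":0,"tz":8,"wx":0,"wy":0,"wz":-0.5},{"tx":-0.07,"ty":0,"tz":9.1,"wx":0,"wy":0,"wz":-0.5},{"tx":-0.07,"ty":0,"tz":9.1,"wx":0,"wy":0,"wz":-0.5}]}' >/dev/null
python3 -m crank '{"commands":[{"tx":0,"ty":0,"tz":0,"wx":0,"wy":0,"wz":0},{"tx":0,"ty":0,"tz":0,"wx":0,"wy":0,"wz":0},{"tx":0,"ty":0,"tz":0,"wx":0,"wy":0,"wz":0},{"tx":0,"ty":0,"tz":0,"wx":0,"wy":0,"wz":0},{"tx":0,"ty":0,"tz":0,"wx":0,"wy":0,"wz":0}]}' 5.0 45
python3 - <<'E'
from h import *
goal(PK+[0,0,20],packF(1))
E
```

```text
clock: 8.05
ee_pos: [648.4, 38.6, 112.3]
tcp_rot: [-0.218, 0.976, 0.0, 0.003]
wrist_force: [-1.2, 0.4, 6.5]
grip_width: 53.7
finger_force: 50.9
t[cm] [0.14 0.07 0.33] w[deg] [-0.04  0.35  0.12] clock 8.05 q [-0.01  0.51  1.5   0.    1.13 -2.02] F [-1.2  0.4  6.5]
```

```bash
python3 -m crank '{"commands":[{"tx":0,"ty":0,"tz":-0.7,"wx":0,"wy":0,"wz":0},{"tx":0,"ty":0,"tz":-1.5,"wx":0,"wy":0,"wz":0},{"tx":0,"ty":0,"tz":-3,"wx":0,"wy":0,"wz":0},{"tx":0,"ty":0,"tz":-5,"wx":0,"wy":0,"wz":0},{"tx":0,"ty":0,"tz":-6.5,"wx":0,"wy":0,"wz":0}]}'
python3 look.py w5.png
python3 - <<'E'
from h import *
print(env.read_state()['wrist_force'],env.read_state()['ft_torque'])
goal(PK+[0,0,80],packF(1))
E
```

```text
clock: 8.55
ee_pos: [646.3, 38.3, 176.0]
tcp_rot: [-0.218, 0.976, 0.001, 0.001]
wrist_force: [0.4, -0.6, -4.1]
grip_width: 54.0
finger_force: 49.7
yellow 8362 205.62099295305336 ((645.1123046875, 37.496864318847656), (49.800270080566406, 38.98250961303711), 25.227066040039062)
[ 1.20561656 -0.10275086 -3.12850073] [ 0.0333381  -0.07411342  0.01289524]
t[cm] [0.09 0.08 0.99] w[deg] [-0.06  0.33  0.14] clock 8.6 q [-0.01  0.45  1.42  0.    1.27 -2.02] F [ 1.2 -0.1 -3.1]
```

```bash
for i in 1; do
python3 -m crank '{"commands":[{"tx":0,"ty":0,"tz":0,"wx":0,"wy":0,"wz":8},{"tx":0,"ty":0,"tz":0,"wx":0,"wy":0,"wz":16},{"tx":0,"ty":0,"tz":0,"wx":0,"wy":0,"wz":24},{"tx":0,"ty":0,"tz":0,"wx":0,"wy":0,"wz":32},{"tx":0,"ty":0,"tz":0,"wx":0,"wy":0,"wz":40}]}' >/dev/null
python3 -m crank '{"commands":[{"tx":0,"ty":0,"tz":0,"wx":0,"wy":0,"wz":8},{"tx":0,"ty":0,"tz":0,"wx":0,"wy":0,"wz":16},{"tx":0,"ty":0,"tz":0,"wx":0,"wy":0,"wz":24},{"tx":0,"ty":0,"tz":0,"wx":0,"wy":0,"wz":32},{"tx":0,"ty":0,"tz":0,"wx":0,"wy":0,"wz":40}]}' >/dev/null
python3 -m crank '{"commands":[{"tx":0,"ty":0,"tz":0,"wx":0,"wy":0,"wz":8},{"tx":0,"ty":0,"tz":0,"wx":0,"wy":0,"wz":16},{"tx":0,"ty":0,"tz":0,"wx":0,"wy":0,"wz":24},{"tx":0,"ty":0,"tz":0,"wx":0,"wy":0,"wz":32},{"tx":0,"ty":0,"tz":0,"wx":0,"wy":0,"wz":40}]}' >/dev/null
python3 -m crank '{"commands":[{"tx":0,"ty":0,"tz":0,"wx":0,"wy":0,"wz":8},{"tx":0,"ty":0,"tz":0,"wx":0,"wy":0,"wz":16},{"tx":0,"ty":0,"tz":0,"wx":0,"wy":0,"wz":24},{"tx":0,"ty":0,"tz":0,"wx":0,"wy":0,"wz":32},{"tx":0,"ty":0,"tz":0,"wx":0,"wy":0,"wz":40}]}'; done
python3 - <<'E'
from h import *
goal(PK+[0,0,87],packF(-1))
E
```

```text
clock: 10.6
ee_pos: [645.9, 38.3, 174.4]
tcp_rot: [0.925, 0.381, 0.0, -0.001]
wrist_force: [-0.1, -0.2, -5.1]
grip_width: 54.1
finger_force: 49.7
t[cm] [ 0.09  0.04 -0.16] w[deg] [-0.08 -0.04 19.81] clock 10.6 q [-0.01  0.45  1.43  0.    1.27  0.78] F [-0.1 -0.2 -5.1]
```

```bash
python3 -m crank '{"commands":[{"tx":0.1,"ty":0,"tz":0,"wx":0,"wy":0,"wz":8},{"tx":0.1,"ty":0,"tz":0,"wx":0,"wy":0,"wz":15},{"tx":0.1,"ty":0,"tz":0,"wx":0,"wy":0,"wz":19.8},{"tx":0.1,"ty":0,"tz":0,"wx":0,"wy":0,"wz":19.8},{"tx":0.1,"ty":0,"tz":0,"wx":0,"wy":0,"wz":19.8}]}'
python3 look.py w6.png
python3 - <<'E'
from h import *
s=env.read_state();T=R.from_quat(s['tcp_rot'])
goal(PK+[0,0,87],packF(-1))
s=snap('wrist');w=cloud(s);q=C.inv().apply((w-O).reshape(-1,3)).reshape(w.shape)
# cradle walls z~104 seen: top plane points in charger frame
m=(abs(q[...,2]-104)<2)&(abs(q[...,0]-45)<60)&(abs(q[...,1]-55)<50)
p=q[m];print(len(p),p[:,:2].min(0),p[:,:2].max(0),np.percentile(p[:,:2],[2,98],axis=0))
E
```

```text
clock: 11.1
ee_pos: [647.0, 39.0, 174.8]
tcp_rot: [0.975, 0.22, 0.001, -0.001]
wrist_force: [0.1, 0.2, -4.5]
grip_width: 53.9
finger_force: 49.7
yellow 8345 204.62081248101202 ((648.6212768554688, 39.55530548095703), (49.95334243774414, 38.88236618041992), 25.520526885986328)
t[cm] [-0.05  0.02 -0.11] w[deg] [-0.06 -0.1   0.43] clock 11.15 q [-0.01  0.45  1.42  0.    1.27  1.12] F [ 0.7 -0.3 -5.5]
930 [60.81013178 16.01305769] [90.6981168  92.94605894] [[64.86784183 16.54074756]
 [90.38529508 92.47301829]]
```

The cradle's measured edges agree with the model to about 0.5 mm. The pack centre needs a −2 mm shift along tool x. I'll lower it in stages.

```bash
python3 -m crank '{"commands":[{"tx":-0.2,"ty":0,"tz":1,"wx":0,"wy":0,"wz":0.4},{"tx":-0.2,"ty":0,"tz":2.5,"wx":0,"wy":0,"wz":0.4},{"tx":-0.2,"ty":0,"tz":4,"wx":0,"wy":0,"wz":0.4},{"tx":-0.2,"ty":0,"tz":4.3,"wx":0,"wy":0,"wz":0.4},{"tx":-0.2,"ty":0,"tz":4.3,"wx":0,"wy":0,"wz":0.4}]}'
python3 look.py w7.png
python3 - <<'E'
from h import *
goal(PK+[0,0,24],packF(-1))
E
```

```text
clock: 11.7
ee_pos: [645.1, 38.2, 131.2]
tcp_rot: [0.976, 0.216, 0.0, -0.001]
wrist_force: [0.5, 0.0, -4.7]
grip_width: 53.7
finger_force: 49.6
yellow 8275 161.12139369794102 ((646.7010498046875, 38.74195861816406), (49.40717697143555, 38.73967742919922), 24.889230728149414)
t[cm] [0.1  0.01 1.92] w[deg] [-0.05 -0.14 -0.06] clock 11.75 q [-0.01  0.49  1.48  0.    1.18  1.13] F [ 0.4  0.6 -5.6]
```

```bash
python3 -m crank '{"commands":[{"tx":0,"ty":0,"tz":0.3,"wx":0,"wy":0,"wz":0},{"tx":0,"ty":0,"tz":0.5,"wx":0,"wy":0,"wz":0},{"tx":0,"ty":0,"tz":0.7,"wx":0,"wy":0,"wz":0},{"tx":0,"ty":0,"tz":0.9,"wx":0,"wy":0,"wz":0},{"tx":0,"ty":0,"tz":0.9,"wx":0,"wy":0,"wz":0}]}'
python3 -m crank '{"commands":[{"tx":0,"ty":0,"tz":0.2,"wx":0,"wy":0,"wz":0},{"tx":0,"ty":0,"tz":0.4,"wx":0,"wy":0,"wz":0},{"tx":0,"ty":0,"tz":0.6,"wx":0,"wy":0,"wz":0},{"tx":0,"ty":0,"tz":0.6,"wx":0,"wy":0,"wz":0}]}'
python3 look.py w8.png
```

```text
clock: 12.25
ee_pos: [645.8, 38.3, 123.2]
tcp_rot: [0.976, 0.216, 0.001, -0.001]
wrist_force: [-0.2, -0.2, -3.8]
grip_width: 53.6
finger_force: 49.7
clock: 12.65
ee_pos: [645.7, 38.3, 117.0]
tcp_rot: [0.976, 0.216, 0.001, -0.001]
wrist_force: [0.1, 0.4, -5.3]
grip_width: 53.8
finger_force: 49.7
yellow 8360 146.82398272741256 ((647.2432250976562, 38.83608627319336), (49.49089050292969, 38.83249282836914), 24.685104370117188)
```

```bash
python3 -m crank '{"commands":[{"tx":0,"ty":0,"tz":0.15,"wx":0,"wy":0,"wz":0},{"tx":0,"ty":0,"tz":0.3,"wx":0,"wy":0,"wz":0},{"tx":0,"ty":0,"tz":0.4,"wx":0,"wy":0,"wz":0},{"tx":0,"ty":0,"tz":0.5,"wx":0,"wy":0,"wz":0},{"tx":0,"ty":0,"tz":0.5,"wx":0,"wy":0,"wz":0}]}'
python3 look.py w9.png
```

```text
clock: 13.2
ee_pos: [646.0, 38.4, 112.6]
tcp_rot: [0.976, 0.216, 0.001, -0.001]
wrist_force: [-0.2, 0.3, -3.2]
grip_width: 53.9
finger_force: 49.8
yellow 8315 142.44377163117892 ((647.6810913085938, 38.99471664428711), (49.98583984375, 38.84141540527344), 24.88726234436035)
```

```bash
python3 -m crank '{"commands":[{"tx":0,"ty":0,"tz":0.1,"wx":0,"wy":0,"wz":0},{"tx":0,"ty":0,"tz":0.15,"wx":0,"wy":0,"wz":0},{"tx":0,"ty":0,"tz":0.15,"wx":0,"wy":0,"wz":0}]}'
python3 look.py w10.png
```

```text
clock: 13.55
ee_pos: [646.3, 38.4, 112.3]
tcp_rot: [0.976, 0.216, 0.002, -0.001]
wrist_force: [-2.1, 0.5, 5.1]
grip_width: 53.8
finger_force: 50.8
yellow 8341 142.21339824236503 ((647.8912963867188, 38.95103454589844), (49.83680725097656, 38.86489486694336), 24.666563034057617)
```

Contact is felt, at the same TCP height as at pick-up and with the pack top back at 142 mm. I'll release, back off and check.

```bash
python3 -m crank '{"commands":[{"tx":0,"ty":0,"tz":0,"wx":0,"wy":0,"wz":0},{"tx":0,"ty":0,"tz":0,"wx":0,"wy":0,"wz":0},{"tx":0,"ty":0,"tz":0,"wx":0,"wy":0,"wz":0},{"tx":0,"ty":0,"tz":0,"wx":0,"wy":0,"wz":0}]}' 7.5 >/dev/null
python3 -m crank '{"commands":[{"tx":0,"ty":0,"tz":-2,"wx":0,"wy":0,"wz":0},{"tx":0,"ty":0,"tz":-5,"wx":0,"wy":0,"wz":0},{"tx":0,"ty":0,"tz":-9,"wx":0,"wy":0,"wz":0},{"tx":0,"ty":0,"tz":-9,"wx":0,"wy":0,"wz":0},{"tx":0,"ty":0,"tz":-9,"wx":0,"wy":0,"wz":0}]}'
python3 look.py w11.png
python3 - <<'E'
from h import *
im=cv2.imread('pics/w11.png');s=snap('wrist');w=cloud(s);q=C.inv().apply((w-O).reshape(-1,3)).reshape(w.shape)
ok=np.isfinite(q[...,0])&(abs(q[...,0]-45)<60)&(abs(q[...,1]-55)<50)&(q[...,2]>60);v,u=np.where(ok);print(u.min(),u.max(),v.min(),v.max())
# black body top (z 129) extents
m=ok&(abs(q[...,2]-129)<1.5);p=q[m];print(len(p),np.percentile(p,[1,99],axis=0).round(1))
c=im[max(v.min()-30,0):v.max()+30,max(u.min()-40,0):u.max()+40];cv2.imwrite('pics/c11.png',cv2.resize(c,None,fx=3,fy=3)[:600,:800])
goal(cw(DG)+N*80,dialF(0))
E
```

```text
clock: 14.5
ee_pos: [646.7, 38.1, 202.4]
tcp_rot: [0.976, 0.216, 0.003, -0.0]
wrist_force: [-0.3, -0.3, -0.8]
grip_width: 75.2
finger_force: 0.0
yellow 3207 142.2238833914301 ((648.0942993164062, 39.02235794067383), (48.933799743652344, 38.84968185424805), 24.41173553466797)
126 432 134 419
1043 [[ 14.4  30.  127.5]
 [ 78.4  79.5 129.8]]
t[cm] [-15.48  12.36   4.22] w[deg] [-21.95  21.85 -88.14] clock 14.6 q [-0.01  0.43  1.39  0.    1.32  1.13] F [-0.1  1.1 -0.6]
```

View pics/c11.png

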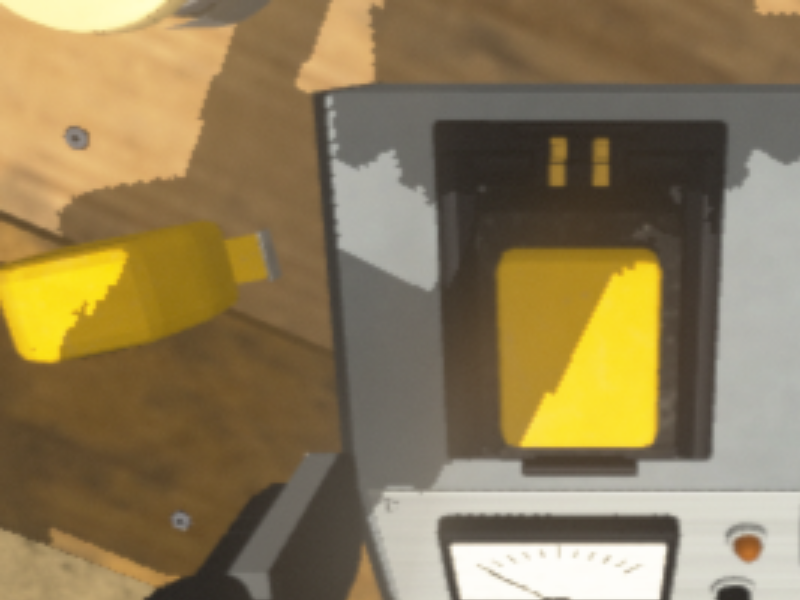

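The tongue's strips meet the contact blades in the rear notch (575,160). I'll compare its seated height with the original, then go to the dial.

```bash
python3 - <<'E'
from h import *
for s in (dict(np.load('wrist.npz')),snap('wrist')):
    w=cloud(s);q=C.inv().apply((w-O).reshape(-1,3)).reshape(w.shape)
    hsv=cv2.cvtColor(s['pixels'],cv2.COLOR_RGB2HSV)
    m=(hsv[...,1]>130)&(abs(q[...,2]-142)<4)&(abs(q[...,0]-45)<22)&(abs(q[...,1]-55)<17);p=q[m]
    A=np.c_[p[:,:2]-[45,55],np.ones(len(p))];print('yellow plane',np.linalg.lstsq(A,p[:,2],rcond=None)[0].round(4))
    d=(abs(q[...,2]-85)<4)&(q[...,0]>0)&(q[...,0]<95)&(q[...,1]<5)&(q[...,1]>-120);print('deck',np.median(q[d][:,2]))
E
python3 -m crank '{"commands":[{"tx":-1.5,"ty":1,"tz":-3,"wx":-2,"wy":2,"wz":-8},{"tx":-4,"ty":3,"tz":-3,"wx":-4,"wy":4,"wz":-16},{"tx":-8,"ty":6.5,"tz":-2,"wx":-6,"wy":6,"wz":-24},{"tx":-12,"ty":9.5,"tz":0,"wx":-8,"wy":8,"wz":-32},{"tx":-15,"ty":12.3,"tz":2,"wx":-10,"wy":10,"wz":-40}]}' 6.0
python3 - <<'E'
from h import *
goal(cw(DG)+N*80,dialF(0))
E
```

```text
yellow plane [-5.000000e-04 -4.600000e-03  1.421602e+02]
deck 84.25059508590817
yellow plane [ 4.000000e-04 -3.700000e-03  1.423201e+02]
deck 84.44215511422803
clock: 15.15
ee_pos: [568.8, -117.3, 188.8]
tcp_rot: [0.85, 0.514, 0.096, 0.059]
wrist_force: [0.3, -0.5, -0.0]
grip_width: 59.9
finger_force: 0.0
t[cm] [-2.8  -0.65  2.8 ] w[deg] [-12.68  12.46 -50.97] clock 15.15 q [-0.32  0.25  1.73  0.09  0.94  0.12] F [ 0.3 -0.5 -0. ]
```

The pack's height above the deck is unchanged and it is level, so it is home. Next I'll grip the dial at roll ~45° and turn it +120°.

```bash
cat > gd.py <<'E'
from h import *
DG=DG+[-.4,0,-.2]
h,r=float(sys.argv[1]),float(sys.argv[2])
s=env.read_state();print('axial',s['wrist_force']@N,'torque',s['ft_torque']@N,s['grip_width'])
goal(cw(DG)+N*h,dialF(r))
E
python3 gd.py 60 45
python3 -m crank '{"commands":[{"tx":-2.8,"ty":-0.6,"tz":1,"wx":-13.5,"wy":11.5,"wz":-6},{"tx":-2.8,"ty":-0.6,"tz":2.5,"wx":-13.5,"wy":11.5,"wz":-6},{"tx":-2.8,"ty":-0.6,"tz":2.5,"wx":-13.5,"wy":11.5,"wz":-6}]}' >/dev/null
python3 gd.py 10 45
```

```text
axial -0.071015382696466 torque -0.024584182262224575 59.863639395017906
t[cm] [-2.28 -0.48  4.72] w[deg] [-6.72 15.83 -6.31] clock 15.15 q [-0.32  0.25  1.73  0.09  0.94  0.12] F [ 0.3 -0.5 -0. ]
axial -0.7592740005366639 torque -0.008478789609456564 59.870897295964376
t[cm] [ 0.12 -0.62  7.18] w[deg] [ 4.86  5.2  -0.08] clock 15.45 q [-0.51  0.23  1.98  0.56  0.61 -0.54] F [ 0.8  1.1 -0.2]
```

```bash
python3 -m crank '{"commands":[{"tx":0.1,"ty":-0.6,"tz":2,"wx":4.9,"wy":5.2,"wz":0},{"tx":0.1,"ty":-0.6,"tz":4,"wx":4.9,"wy":5.2,"wz":0},{"tx":0.1,"ty":-0.6,"tz":6,"wx":4.9,"wy":5.2,"wz":0},{"tx":0.1,"ty":-0.6,"tz":6,"wx":4.9,"wy":5.2,"wz":0}]}' >/dev/null
python3 gd.py -14 45
```

```text
axial -0.4748626029682374 torque -0.04996761497129073 59.862173827979554
t[cm] [-0.17  0.06  3.41] w[deg] [-0.32 -0.   -0.13] clock 15.85 q [-0.53  0.37  1.94  0.68  0.66 -0.69] F [-1.3 -0.6 -1.3]
```

```bash
python3 -m crank '{"commands":[{"tx":-0.1,"ty":0,"tz":1.5,"wx":-0.3,"wy":0,"wz":0},{"tx":-0.1,"ty":0,"tz":2.7,"wx":-0.3,"wy":0,"wz":0},{"tx":-0.1,"ty":0,"tz":3.3,"wx":-0.3,"wy":0,"wz":0},{"tx":-0.1,"ty":0,"tz":3.3,"wx":-0.3,"wy":0,"wz":0}]}' >/dev/null
python3 gd.py -14 45
python3 -m crank '{"commands":[{"tx":0,"ty":0,"tz":0,"wx":0,"wy":0,"wz":0},{"tx":0,"ty":0,"tz":0,"wx":0,"wy":0,"wz":0},{"tx":0,"ty":0,"tz":0,"wx":0,"wy":0,"wz":0},{"tx":0,"ty":0,"tz":0,"wx":0,"wy":0,"wz":0},{"tx":0,"ty":0,"tz":0,"wx":0,"wy":0,"wz":0}]}' 3.5 50 >/dev/null
python3 gd.py -14 45
```

```text
axial 0.3454070417787699 torque -0.012181797823373119 60.04730355642715
t[cm] [-0.2  -0.15  0.31] w[deg] [ 0.22 -0.01  0.03] clock 16.25 q [-0.5   0.42  1.95  0.75  0.59 -0.75] F [0.3 0.4 0.6]
axial 3.5382417436193103 torque 0.007847392558311118 40.08692250653853
t[cm] [-0.21 -0.02  0.43] w[deg] [ 0.16 -0.02  0.06] clock 16.75 q [-0.51  0.42  1.95  0.75  0.59 -0.75] F [-5.9  0.2  1.2]
```

```bash
python3 -m crank '{"commands":[{"tx":0,"ty":0,"tz":0,"wx":0,"wy":0,"wz":0},{"tx":0,"ty":0,"tz":0,"wx":0,"wy":0,"wz":0},{"tx":-0.2,"ty":0,"tz":0.3,"wx":0,"wy":0,"wz":0},{"tx":-0.2,"ty":0,"tz":0.3,"wx":0,"wy":0,"wz":0}]}' 5.2 >/dev/null
python3 gd.py -14 45
python3 -m crank '{"commands":[{"tx":0,"ty":0,"tz":0,"wx":0,"wy":0,"wz":0},{"tx":0,"ty":0,"tz":0,"wx":0,"wy":0,"wz":0},{"tx":0,"ty":0,"tz":0,"wx":0,"wy":0,"wz":0},{"tx":0,"ty":0,"tz":0,"wx":0,"wy":0,"wz":0}]}' 3.5 50 >/dev/null
python3 gd.py -14 45
python3 -m crank '{"commands":[{"tx":0,"ty":0,"tz":0.3,"wx":0,"wy":0,"wz":0},{"tx":0,"ty":0,"tz":0.6,"wx":0,"wy":0,"wz":0},{"tx":0,"ty":0,"tz":0.6,"wx":0,"wy":0,"wz":0}]}' >/dev/null
python3 gd.py -14 45
```

```text
axial 0.5306947258405832 torque 0.006048922430726241 52.13720866846124
t[cm] [ 0.06 -0.29  0.07] w[deg] [0.37 0.03 0.03] clock 17.15 q [-0.51  0.43  1.95  0.76  0.59 -0.76] F [ 0.7 -0.9  0.7]
axial 3.5843294114078295 torque 0.05872937009882246 40.12991726980517
t[cm] [ 0.03 -0.01  0.06] w[deg] [ 0.12 -0.01  0.04] clock 17.55 q [-0.51  0.43  1.95  0.75  0.59 -0.76] F [-5.7  0.4  1.4]
axial 29.94949045716726 torque 0.08528254558156137 40.45989688356537
t[cm] [ 0.02 -0.   -0.3 ] w[deg] [ 0.21 -0.    0.11] clock 17.85 q [-0.5   0.44  1.96  0.76  0.58 -0.77] F [-19.9  -4.   23.4]
```

```bash
python3 -m crank '{"commands":[{"tx":0,"ty":0,"tz":0,"wx":0,"wy":0,"wz":8},{"tx":0,"ty":0,"tz":0,"wx":0,"wy":0,"wz":16},{"tx":0,"ty":0,"tz":0,"wx":0,"wy":0,"wz":24},{"tx":0,"ty":0,"tz":0,"wx":0,"wy":0,"wz":32},{"tx":0,"ty":0,"tz":0,"wx":0,"wy":0,"wz":40}]}' >/dev/null
python3 gd.py -16 85
python3 -m crank '{"commands":[{"tx":0,"ty":0,"tz":0,"wx":0,"wy":0,"wz":8},{"tx":0,"ty":0,"tz":0,"wx":0,"wy":0,"wz":16},{"tx":0,"ty":0,"tz":0,"wx":0,"wy":0,"wz":24},{"tx":0,"ty":0,"tz":0,"wx":0,"wy":0,"wz":32},{"tx":0,"ty":0,"tz":0,"wx":0,"wy":0,"wz":40}]}' >/dev/null
python3 gd.py -16 125
python3 -m crank '{"commands":[{"tx":0,"ty":0,"tz":0,"wx":0,"wy":0,"wz":8},{"tx":0,"ty":0,"tz":0,"wx":0,"wy":0,"wz":16},{"tx":0,"ty":0,"tz":0,"wx":0,"wy":0,"wz":24},{"tx":0,"ty":0,"tz":0,"wx":0,"wy":0,"wz":32},{"tx":0,"ty":0,"tz":0,"wx":0,"wy":0,"wz":40}]}' >/dev/null
python3 -m crank '{"commands":[{"tx":0,"ty":0,"tz":0,"wx":0,"wy":0,"wz":0},{"tx":0,"ty":0,"tz":0,"wx":0,"wy":0,"wz":0}]}' >/dev/null
python3 gd.py -16 165
```

```text
axial 30.669249488699798 torque 0.17422587758865643 40.63566675496746
t[cm] [ 0.03  0.01 -0.1 ] w[deg] [ 0.14 -0.13 -0.22] clock 18.35 q [-0.5   0.44  1.96  0.76  0.58 -0.07] F [-21.1  -4.9  23.5]
axial 30.40352522171001 torque 0.007117066867104085 40.6136451923286
t[cm] [ 0.04  0.02 -0.1 ] w[deg] [-0.01 -0.17 -0.23] clock 18.85 q [-0.5   0.44  1.96  0.76  0.58  0.63] F [-20.6  -3.7  23.7]
axial 29.784848808903746 torque -0.01715079248309168 39.86258795212328
t[cm] [ 0.07  0.02 -0.1 ] w[deg] [-0.14 -0.11  0.09] clock 19.55 q [-0.5   0.44  1.96  0.77  0.58  1.32] F [-19.4  -2.9  23.7]
```

```bash
python3 -m crank '{"commands":[{"tx":0,"ty":0,"tz":-0.3,"wx":0,"wy":0,"wz":0},{"tx":0,"ty":0,"tz":-0.6,"wx":0,"wy":0,"wz":0},{"tx":0,"ty":0,"tz":-0.6,"wx":0,"wy":0,"wz":0}]}' >/dev/null
python3 gd.py -12 165
python3 -m crank '{"commands":[{"tx":0,"ty":0,"tz":0,"wx":0,"wy":0,"wz":0},{"tx":0,"ty":0,"tz":0,"wx":0,"wy":0,"wz":0},{"tx":0,"ty":0,"tz":-3,"wx":0,"wy":0,"wz":0},{"tx":0,"ty":0,"tz":-7,"wx":0,"wy":0,"wz":0},{"tx":0,"ty":0,"tz":-10,"wx":0,"wy":0,"wz":0}]}' 6.0 >/dev/null
python3 -m crank '{"commands":[{"tx":0,"ty":0,"tz":0,"wx":0,"wy":0,"wz":0},{"tx":0,"ty":0,"tz":0,"wx":0,"wy":0,"wz":0}]}'
python3 - <<'E'
from h import *
s=snap('wrist');c=snap('scene')
w=cloud(c);q=C.inv().apply((w-O).reshape(-1,3)).reshape(w.shape)
top=np.hstack([cv2.resize(x,(400,300)) for x in (s['pixels'][:,:,::-1],c['pixels'][:,:,::-1][120:345,140:440])])
b=np.hstack([cv2.resize(rect(s,h,45,4),(300,300)) for h in(0,36)])
cv2.imwrite('pics/f.png',np.vstack([top,np.pad(b,((0,0),(0,200),(0,0)))]))
E
```

```text
axial 6.331864307597675 torque 0.03567225137943199 40.48933583702468
t[cm] [ 0.07  0.02 -0.09] w[deg] [-0.11 -0.03  0.06] clock 19.85 q [-0.51  0.43  1.95  0.75  0.59  1.33] F [-6.7  2.1  4.4]
clock: 20.55
ee_pos: [555.7, -142.3, 164.5]
tcp_rot: [0.879, -0.41, 0.16, -0.185]
wrist_force: [0.3, 0.4, -0.2]
grip_width: 60.1
finger_force: 0.0
```

View pics/f.png

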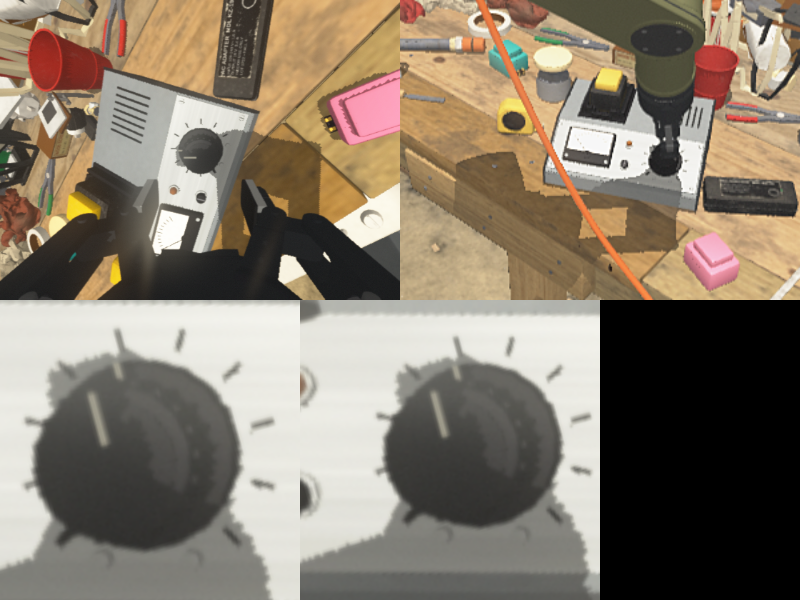

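The white line points at the fourth thin mark after the thick one (118,340 in the lower-left view). The pack sits in the cradle, the bystanders have not moved and the arm is clear, so I'll hand it in.

```bash
python3 -c "from workcell import env; print(env.finish_job())"
```

```text
the job is handed in; nothing more can be done
None
```

I handed the job in at about 20.6 s: dial turned to off, pack turned end for end and home with its tongue on the rear contacts, then dial up exactly four clicks and sprung out, with the other things left where they were.

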